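# Feel along the mould seam of a vase

## Task

Check the lying vase for burrs: with the fingertips, stroke along the raised mould seam on its top from the foot end to the neck end, touching every part of the seam in order. Stroke gently, so that the sprung rest never nears its bottom stop and the vase stays lying where it is, neither gripped nor lifted. Then take the hand away; leave the other things where they stand.

Things in the scene. Friction and masses are not known exactly. Their poses are not given: they have to be found in the camera images.
- vase: White unglazed slip-cast vase, 240 mm long, greatest diameter 120 mm, 0.5 to 0.7 kg, lying loose in two V-shaped saddles on a sprung rest. Origin: on its axis, mid-length; x points along the axis from the foot (x=-120) to the open mouth (x=+120), z up at the start. Radius in mm at x: 40 at -120 (foot), 48 at -90, 56 at -50, 60 at 0, 58 at 30, 52 at 60, 44 at 85, 37 at 100 (neck), 47 at 120 (lip); straight in between.
- seam_start (a point): Foot end of the mould seam, on the crest of the ridge, at vase x=-108 mm, 46.2 mm above the axis. The seam is a raised grey ridge (6 mm wide, 3 mm proud) that runs straight along the topmost line of the vase, following its outline.
- seam_end (a point): Neck end of the mould seam, on the crest of the ridge, at vase x=+84 mm, 47.3 mm above the axis, where the shoulder falls to the neck.
- seam1: Part 1 of the 6 equal parts of the seam counted from the foot, 32 mm long along the vase. Origin: on the crest in the middle of this part (vase x=-92 mm, 50.5 mm above the axis); axes as the vase's.
- seam2: Part 2 of the 6 equal parts of the seam counted from the foot, 32 mm long along the vase. Origin: on the crest in the middle of this part (vase x=-60 mm, 57.0 mm above the axis); axes as the vase's.
- seam3: Part 3 of the 6 equal parts of the seam counted from the foot, 32 mm long along the vase. Origin: on the crest in the middle of this part (vase x=-28 mm, 60.8 mm above the axis); axes as the vase's.
- seam4: Part 4 of the 6 equal parts of the seam counted from the foot, 32 mm long along the vase. Origin: on the crest in the middle of this part (vase x=4 mm, 62.7 mm above the axis); axes as the vase's.
- seam5: Part 5 of the 6 equal parts of the seam counted from the foot, 32 mm long along the vase. Origin: on the crest in the middle of this part (vase x=36 mm, 59.8 mm above the axis); axes as the vase's.
- seam6: Part 6 of the 6 equal parts of the seam counted from the foot, 32 mm long along the vase. Origin: on the crest in the middle of this part (vase x=68 mm, 52.4 mm above the axis); axes as the vase's.
- rest (a joint): How far the sprung platform under the vase has sunk, m: 0 at the top (as at the start), 0.025 on its bottom stop. It moves straight down only and carries vase and saddles level. The springs are preloaded: it starts to sink at 0.5 to 3 N of downward push and then gives 1 mm for each further 0.4 N, and comes back up by itself.
- rest_board: Wooden base board of the rest, 340 x 230 x 12 mm, fixed to the table; origin under its centre, its x along the vase's axis. The platform (265 x 95 mm) stands over it; its wooden end stops are 44 mm high, 1.5 mm clear of foot and lip. The seam's crest over the belly is about 185 mm above the table.
- beaker: White ceramic beaker, 56 mm across, 80 mm tall, on the base board beside the foot of the vase; leave alone. Origin: underside centre.
- stylus: Wooden carving stylus with steel point, 160 mm long, 10 mm thick, lying on the base board beside the vase; leave alone. Origin: near mid-length, underside.
- bowl: Terracotta bowl, 120 mm across, 55 mm tall; leave alone. Origin: underside centre.
- jar: Blue ceramic jar with a cork lid, 70 mm across, 100 mm tall; leave alone. Origin: underside centre.
- brush: Brush lying on the table; leave alone. Origin: underside, near its middle.
- small_vase: Small white vase standing upright, 90 mm across, 130 mm tall; leave alone. Origin: underside centre.
- scraper: Flat steel scraper, 90 x 50 x 6 mm, lying on the table; leave alone. Origin: underside centre.

How it is judged (in metres and radians):
On the way, in this order (a step that is already met when the one before it is completed fails the run):
1. the fingertips touch seam part 1 (at the foot) (contact force between the fingers and seam1 above 0.2 N), for 0.1 s.
2. the fingertips touch seam part 2 (second) (contact force between the fingers and seam2 above 0.2 N), for 0.1 s.
3. the fingertips touch seam part 3 (third) (contact force between the fingers and seam3 above 0.2 N), for 0.1 s.
4. the fingertips touch seam part 4 (fourth) (contact force between the fingers and seam4 above 0.2 N), for 0.1 s.
5. the fingertips touch seam part 5 (fifth) (contact force between the fingers and seam5 above 0.2 N), for 0.1 s.
6. the fingertips touch seam part 6 (last, at the neck) (contact force between the fingers and seam6 above 0.2 N), for 0.1 s.
At the end, for the whole second after the job is handed in: All six seam parts have been touched in order from foot to neck; the vase lies still within 10 mm of where it was, the rest is back up (sunk less than 2 mm) and every other thing is within 20 mm of its start (distance of vase from where it was at the start of the episode below 0.01 m and linear speed of vase below 0.01 m/s and value of joint rest below 0.002 m and distance of each of beaker, stylus, bowl, jar, brush, small_vase, scraper from where it was at the start of the episode below 0.02 m).
It fails at once if pressed too hard: the sprung rest sank more than 21 mm of its 25 (value of joint rest above 0.021 m).
It fails at once if pressed too hard: more than 20 N on the vase (contact force between the fingers and vase above 20 N).
It fails at once if the vase was shoved, lifted or carried: moved more than 25 mm (distance of vase from where it was at the start of the episode above 0.025 m).
It fails at once if the vase was lifted (z of vase in the frame of rest_board above 0.13 m).
It fails at once if another thing on the table or board was knocked more than 30 mm away (distance of any of beaker, stylus, bowl, jar, brush, small_vase, scraper from where it was at the start of the episode above 0.03 m).
It also fails if it takes over 48 s, if anything falls off the work surface, if the arm or the gripper's body presses on something with over 40 N, if the wrist force passes 120 N, or if a joint passes its speed limit or range.

## Robot

A 6-joint arm with a two-finger parallel gripper is mounted at the origin on the work surface. World frame = base frame: x ahead of the robot, y to its left, z up, the work surface at z = 0. Lengths are in m, angles in degrees, forces in N, time in s.
With the tool pointing down it reaches from about 0.25 to 0.725 m from the base axis. Payload 9.7 kg.
Tool frame: the origin (TCP) lies between the finger pads; the fingertips stand 19 mm ahead of it and the grasp point (between the pads) is the TCP; x points along the fingers, y is the direction in which the jaws open and shut, and the axes are right-handed (so a half turn about x gives the same grasp; the last joint's range is limited). The gripper opens to 85 mm and grips with 20 to 120 N. Pads are 22 mm wide; open, the fingers measure 114 mm over their backs; the gripper's body (76 mm by 85 mm) begins 54 mm behind the grasp point. The pads swing forward as they close: fully open they stand 13 mm farther back than shut.
Start: joints at [-68.87, 4.979, 10.078, 95.1, 0, 90], TCP at [0.198, -0.513, 0.25] pointing down, gripper open.
Joint ranges: [-179.16, 179.16], [-48.56, 103.87], [-65.8, 70.77], [-126.05, 130.52], [-82.76, 87.17], [-180, 180]. Speed limits (degrees/s): [127.2, 127.2, 147.25, 180, 180, 180].

## Interface

Orientations are given as [roll, pitch, yaw] about the fixed x, y, z axes, in that order (R = Rz(yaw) Ry(pitch) Rx(roll)).
In Python, from workcell import bot gives the robot as it stands. The module is installed in compiled form; this text tells all that it offers.
- The arm moves only by the shell command python3 -m handwheel 'ROWS' [FORCE]. ROWS is JSON, a list of rows, each a list of 7 numbers: the turn, a rotation vector about the tool's x, y, z in degrees, then the shift along the tool's x, y, z in m, then the closure, from -1 (fully open) to 1 (shut), so that 0 is half open. In form: [[ax, ay, az, dx, dy, dz, fingers], ...]. A call has 1 to 20 rows; each row is the pose to reach, as a shift and turn from the pose commanded when the call began, along the tool's axes at that moment; what a row does not reach only later rows make up. A row lasts 1/8 s, in which the tool goes at most 62.5 mm and 10.7 degrees, less where a joint would pass 70% of its speed; a pose out of reach is approached as far as the arm can. A call with a gripper value outside its range is refused whole. The fingers move at their own pace and stop on an object; FORCE is the grip in N (left out, the last holds). Time passes only in rows, so rows that repeat a pose let the fingers close. It gives the time, the measured TCP pose, the force and the opening at its end, in the units of the state.
- bot.get_obs(): the state, without advancing time (a new reading comes with each control period).
- bot.camera(name): name is "scene" or "top"; returns a dict with "frame" (400x640x3 uint8, red, green, blue), "fx", "fy", "cx", "cy" (pixels), "R" (3x3) and "t" (3): a world point X has camera coordinates R X + t. Camera axes: x right, y down, z forward; pixel columns grow to the right and rows downward; lengths in m; the calibration is good to about 2 mm. A picture is of the moment at which its call begins. There is no depth.
- bot.job_done(): hands the job in, once; it reports no verdict.
Trained networks look in a picture, given as the dict that the camera call returned (one of the last four; its "shot" number tells which), for a name from the list of things; names that differ only in an ending like _2 or _b are one class to them, and where a whole thing is asked for, a point or a joint stands for the part that bears it (a point fixed in the world has none). Each returns a list of dicts, best first, with "conf" (0 to 1); they miss things now and then, are a little off and sometimes report something else, mostly with a low value. They report only what shows in the picture. A call takes as long as a camera call.
- bot.look_for(name, picture): "bbox" ([left, top, width, height] as shares, 0 to 1, of the picture: columns of its width, rows of its height, round what is visible of it).
- bot.tip_of(name, picture): "centre" ([column, row] as shares, 0 to 1, of the picture: columns of its width, rows of its height: a listed point, or the origin of a listed thing).
The state is a dict: "time": time; "q": joint angles; "qd": joint speeds; "joint_efforts": joint torques, N m; "ee_pos": TCP position; "tcp_rot": TCP orientation; "wrist_force": force on the tool from outside, world axes, zero at the start; "torque": the same for the moment, N m; "opening": finger opening in m.
Only numpy, scipy, OpenCV 4.12 (cv2) and the standard library are available. Lean on these libraries where they do the work, as an engineer would, in place of code of your own. Each camera call takes 0.05 s, during which the arm holds its last target.

## Working session

There is one attempt and no reset: what is moved stays moved. The work goes in short steps, Python scripts to look and compute and a shell command to move; the robot and the scene stay as the last step left them, time stands still between calls to the robot, and variables do not carry over. Pictures are saved under pics/ and viewed, and the job is handed in when it is done.

```bash
mkdir -p pics
cat > h.py <<'E'
import numpy as np,cv2
from workcell import bot
def px(c,d):
    return np.array([c[0]*640,c[1]*400])
def ray(p,d):
    R=np.array(d["R"]);t=np.array(d["t"])
    v=R.T@np.array([(p[0]-d["cx"])/d["fx"],(p[1]-d["cy"])/d["fy"],1]);o=-R.T@t
    return o,v
def atz(p,d,z):
    o,v=ray(p,d);return o+v*(z-o[2])/v[2]
def proj(X,d):
    c=np.array(d["R"])@X+np.array(d["t"]);return np.array([d["fx"]*c[0]/c[2]+d["cx"],d["fy"]*c[1]/c[2]+d["cy"]])
def tri(ps,ds):
    A=np.zeros((3,3));b=np.zeros(3)
    for p,d in zip(ps,ds):
        o,v=ray(p,d);v=v/np.linalg.norm(v);P=np.eye(3)-np.outer(v,v);A+=P;b+=P@o
    return np.linalg.solve(A,b)
E
python3 - <<'E'
from h import *
o=bot.get_obs();print({k:np.round(v,3) for k,v in o.items()})
ds=[bot.camera(n) for n in("scene","top")]
for n,d in zip(("scene","top"),ds):
    cv2.imwrite(f"pics/{n}0.png",d["frame"][:,:,::-1]); print(n,(-np.array(d["R"]).T@d["t"]).round(3))
for nm in["seam_start","seam_end","seam1","seam2","seam3","seam4","seam5","seam6","vase","rest_board","beaker","stylus","small_vase","jar","bowl"]:
    ps=[]
    for d in ds:
        r=bot.tip_of(nm,d)
        ps.append((px(r[0]["centre"],d),r[0]["conf"]) if r else None)
    s=[(p[0].round(1).tolist(),round(p[1],2)) if p else None for p in ps]
    print(nm,s, tri([p[0] for p in ps],ds).round(4) if all(ps) else '')
E
```

```text
{'time': np.float64(0.0), 'q': array([-6.8867e+01,  5.0110e+00,  1.0033e+01,  9.5098e+01, -2.0000e-03,
        9.0000e+01]), 'qd': array([-0.041, -0.043,  0.014,  0.007,  0.018, -0.017]), 'joint_efforts': array([-0.0000e+00, -5.2039e+01,  4.6480e+01,  1.6000e-02,  0.0000e+00,
        0.0000e+00]), 'ee_pos': array([ 0.198, -0.513,  0.25 ]), 'tcp_rot': array([-88.755,  89.923, 112.378]), 'wrist_force': array([-0.144,  0.209, -0.795]), 'torque': array([ 0.022,  0.032, -0.04 ]), 'opening': np.float64(0.085)}
scene [1.218 0.32  0.814]
top [0.25  0.011 1.23 ]
seam_start [([361.0, 186.0], 0.83), ([299.3, 144.6], 0.64)] [0.6177 0.0729 0.291 ]
seam_end [([318.9, 236.5], 0.57), ([297.5, 144.4], 0.69)] [0.6763 0.0439 0.1742]
seam1 [([319.1, 228.9], 0.62), ([297.4, 162.5], 0.53)] [0.6324 0.0379 0.1521]
seam2 [([319.1, 228.9], 0.62), ([297.4, 162.5], 0.53)] [0.6324 0.0379 0.1521]
seam3 [([319.1, 228.9], 0.62), ([297.4, 162.5], 0.53)] [0.6324 0.0379 0.1521]
seam4 [([319.1, 228.9], 0.62), ([297.4, 162.5], 0.53)] [0.6324 0.0379 0.1521]
seam5 [([319.1, 228.9], 0.62), ([297.4, 162.5], 0.53)] [0.6324 0.0379 0.1521]
seam6 [([319.1, 228.9], 0.62), ([297.4, 162.5], 0.53)] [0.6324 0.0379 0.1521]
vase [([335.9, 230.9], 0.87), ([296.8, 176.2], 0.57)] [0.5961 0.0542 0.1201]
rest_board [([314.3, 236.9], 0.66), None] 
beaker [([335.4, 208.8], 0.55), ([321.5, 223.3], 0.6)] [ 0.4536 -0.0069  0.049 ]
stylus [([472.3, 224.7], 0.66), ([420.4, 158.1], 0.67)] [0.5779 0.053  0.3757]
small_vase [([184.8, 231.9], 0.78), ([417.6, 158.1], 0.74)] [ 0.6573 -0.3745 -0.0105]
jar [([474.1, 320.5], 0.63), ([194.0, 193.4], 0.61)] [ 0.6158  0.4092 -0.0023]
bowl [([477.0, 277.6], 0.76), ([198.1, 229.6], 0.93)] [ 0.4898  0.3978 -0.0005]
```

View pics/scene0.png

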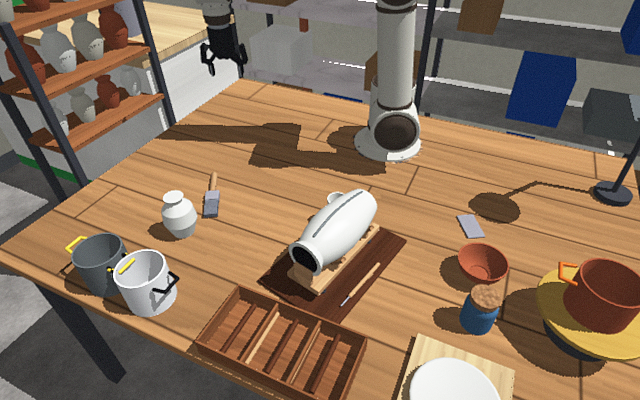

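View pics/top0.png

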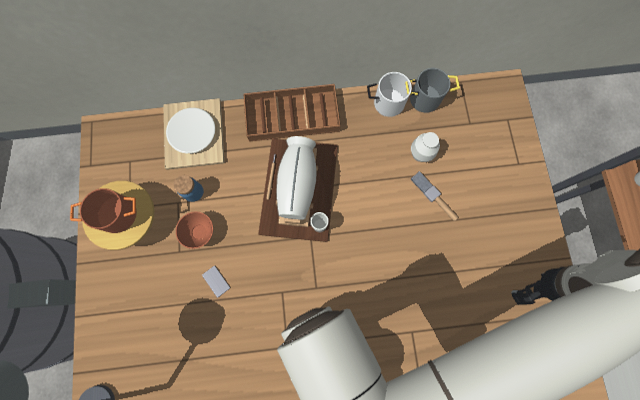

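Run:
```python
from h import *
a=cv2.imread("pics/scene0.png")[175:285,255:415];b=cv2.imread("pics/top0.png")[130:245,250:345]
cv2.imwrite("pics/sz.png",cv2.resize(a,None,fx=5,fy=5,interpolation=cv2.INTER_CUBIC))
cv2.imwrite("pics/tz.png",cv2.resize(b,None,fx=5,fy=5,interpolation=cv2.INTER_CUBIC))
```

```text
(no output)
```

View pics/sz.png

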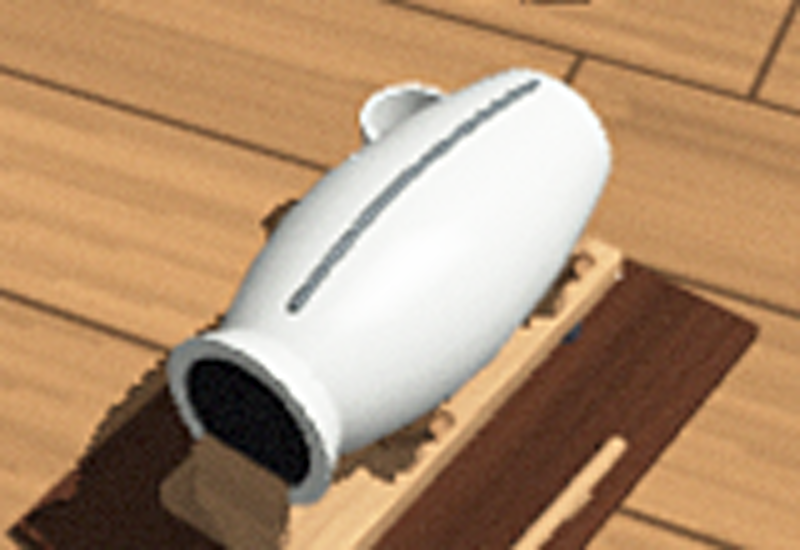

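View pics/tz.png

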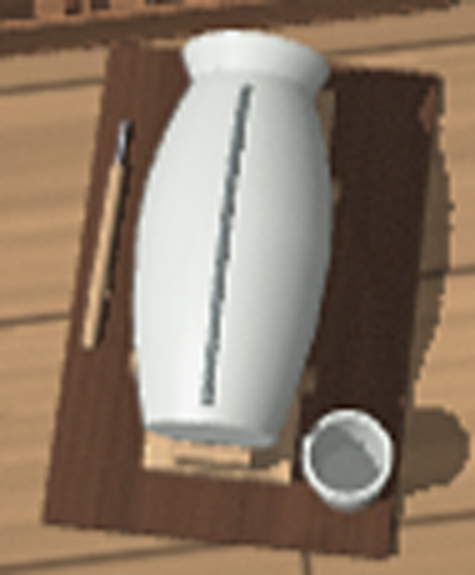

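Run:
```python
from h import *
ds=[bot.camera(n) for n in("scene","top")]
S=tri([(362.4,191.6),(291.4,210.4)],ds);E=tri([(313.4,236.6),(299.4,147.6)],ds)
print(S,E,np.linalg.norm((E-S)[:2]),np.degrees(np.arctan2(*(E-S)[1::-1])))
for n,d in zip("st",ds):print(n,proj(S,d),proj(E,d))
# fit pose x,y,yaw,zaxis
from scipy.optimize import least_squares
obs=[((362.4,191.6),0,0),((291.4,210.4),1,0),((313.4,236.6),0,1),((299.4,147.6),1,1)]
def f(p):
    c,s=np.cos(p[3]),np.sin(p[3]);r=[]
    for q,k,e in obs:
        x,h=((-.108,.0462),(.084,.0473))[e]
        r+=list(proj(np.array([p[0]+c*x,p[1]+s*x,p[2]+h]),ds[k])-q)
    return r
m=least_squares(f,[.57,.04,.12,0]);print(m.x,np.degrees(m.x[3]),np.round(m.fun,1))
for nm in["vase"]:
  for d in ds: print(bot.look_for(nm,d)[:1])
# board: dark corners
# 4-corner check
for p in[(259,234.5),(329.5,240.5)]:print(atz(p,ds[1],.012))
for p in[(271.5,139),(337.5,145)]:print(atz(p,ds[1],.012))
o=bot.get_obs();from scipy.spatial.transform import Rotation as R;print(R.from_euler('xyz',o["tcp_rot"],degrees=True).as_matrix().round(3))
```

```text
[0.48191851 0.07749361 0.16297062] [0.67153509 0.03412093 0.16396429] 0.19451385303677954 -12.884116652206108
s [361.20947802 191.50134262] [312.21326368 236.43869797]
t [290.46002939 210.81414038] [298.62570886 148.0081309 ]
[ 0.58833087  0.05370896  0.11669512 -0.22538018] -12.913332874595735 [-1.2  0.2 -1.1  0.1 -0.6 -0.5 -1.   0.8]
[{'bbox': [0.4473, 0.4785, 0.1388, 0.2127], 'conf': 0.68}]
[{'bbox': [0.4322, 0.3392, 0.0603, 0.206], 'conf': 0.92}]
[0.44804432 0.19662549 0.012     ]
[ 0.40174398 -0.02967949  0.012     ]
[0.77567609 0.12748443 0.012     ]
[ 0.72685206 -0.09714598  0.012     ]
[[-0.     0.361 -0.933]
 [ 0.    -0.933 -0.361]
 [-1.    -0.     0.   ]]
```

```bash
python3 -m handwheel '[[-4,0,0,0,-0.022,-0.024,1],[-8,0,0,0,-0.05,-0.055,1],[-13,0,0,0,-0.085,-0.094,1],[-18,0,0,0,-0.12,-0.132,1],[-23,0,0,0,-0.155,-0.171,1],[-28,0,0,0,-0.19,-0.209,1],[-33,0,0,0,-0.225,-0.248,1],[-38,0,0,0,-0.26,-0.286,1],[-43,0,0,0,-0.295,-0.325,1],[-47,0,0,0,-0.33,-0.364,1],[-50,0,0,0,-0.365,-0.402,1],[-53,0,0,0,-0.4,-0.441,1],[-55,0,0,0,-0.425,-0.468,1],[-56,0,0,0,-0.438,-0.482,1],[-56,0,0,0,-0.443,-0.488,1],[-56,0,0,0,-0.443,-0.488,1],[-56,0,0,0,-0.443,-0.488,1]]' 20
python3 - <<'E'
from h import *
o=bot.get_obs();print({k:np.round(v,3) for k,v in o.items()})
ds=[bot.camera(n) for n in("scene","top")]
for n,d in zip(("scene","top"),ds):
    cv2.imwrite(f"pics/{n}1.png",d["frame"][:,:,::-1]) 
a=ds[0]["frame"][120:290,250:420,::-1];b=ds[1]["frame"][100:270,230:400,::-1]
cv2.imwrite("pics/z1.png",cv2.resize(np.hstack([a,b]),(800,400),interpolation=cv2.INTER_CUBIC))
E
```

```text
time: 3.92
ee_pos: [0.4935, 0.0752, 0.2505]
tcp_rot: [67.6, 90.0, -35.3]
wrist_force: [0.8, -0.6, 0.1]
opening: -0.0001
{'time': np.float64(3.925), 'q': array([ 8.66700e+00, -1.98800e+00,  2.98900e+00,  9.49660e+01,
       -1.00000e-02,  1.11619e+02]), 'qd': array([-0.039, -0.188,  0.001, -0.155,  0.065,  0.003]), 'joint_efforts': array([ 3.8500e-01, -4.3912e+01,  4.6508e+01, -2.7000e-02,  1.1000e-02,
        4.0000e-03]), 'ee_pos': array([0.494, 0.075, 0.251]), 'tcp_rot': array([ 67.608,  89.985, -35.344]), 'wrist_force': array([ 0.768, -0.562,  0.081]), 'torque': array([-0.013, -0.075,  0.01 ]), 'opening': np.float64(-0.0)}
```

View pics/z1.png

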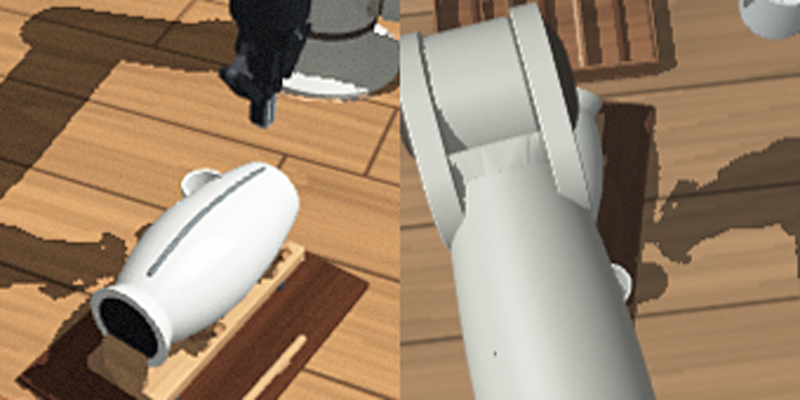

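```bash
python3 -m handwheel '[[0,0,0,0.008,0,0,1],[0,0,0,0.018,0,0,1],[0,0,0,0.03,0,0,1],[0,0,0,0.04,0,0,1],[0,0,0,0.048,0,0,1],[0,0,0,0.052,0,0,1],[0,0,0,0.052,0,0,1],[0,0,0,0.052,0,0,1]]'
python3 - <<'E'
from h import *
ds=[bot.camera("scene")]
o=bot.get_obs();print(o["wrist_force"])
print(ds[0]["fx"],proj(o["ee_pos"]-np.array([0,0,.019]),ds[0]))
a=ds[0]["frame"][150:250,290:400,::-1]
cv2.imwrite("pics/z2.png",cv2.resize(a,None,fx=6,fy=6,interpolation=cv2.INTER_CUBIC))
E
python3 -m handwheel '[[0,0,0,0.001,0,0,1],[0,0,0,0.001,0,0,1]]'
python3 -m handwheel '[[0,0,0,0.001,0,0,1],[0,0,0,0.001,0,0,1]]'
```

```text
time: 5.03
ee_pos: [0.4939, 0.0762, 0.1987]
tcp_rot: [114.4, 90.0, 11.5]
wrist_force: [1.0, 0.2, 0.3]
opening: 0.0001
[-0.80860071 -0.06786667 -0.99987374]
403.8366858589566 [359.32205939 189.02030993]
time: 5.32
ee_pos: [0.4938, 0.0761, 0.1973]
tcp_rot: [108.4, 90.0, 5.6]
wrist_force: [-0.2, -0.7, -0.7]
opening: -0.0
time: 5.58
ee_pos: [0.4937, 0.0761, 0.1962]
tcp_rot: [-70.2, 90.0, -173.1]
wrist_force: [-0.6, -0.4, 0.5]
opening: 0.0001
```

View pics/z2.png

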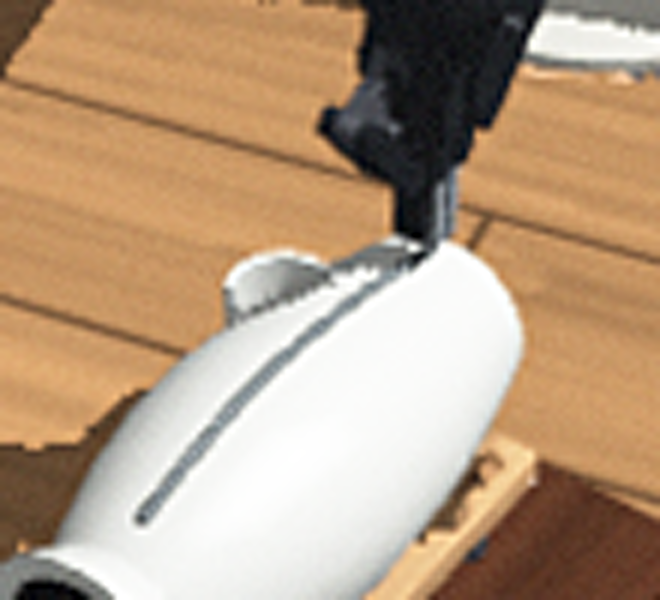

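```bash
for i in 1 2; do python3 -m handwheel '[[0,0,0,0.002,0,0,1],[0,0,0,0.002,0,0,1]]'; done;  python3 -m handwheel '[[0,0,0,0.001,0,0,1],[0,0,0,0.001,0,0,1]]'; python3 -m handwheel '[[0,0,0,0.001,0,0,1],[0,0,0,0.001,0,0,1]]'; python3 -m handwheel '[[0,0,0,0.001,0,0,1],[0,0,0,0.001,0,0,1]]'
```

```text
time: 5.82
ee_pos: [0.4937, 0.0761, 0.1941]
tcp_rot: [-64.3, 90.0, -167.2]
wrist_force: [0.3, -0.3, -0.5]
opening: 0.0002
time: 6.08
ee_pos: [0.4937, 0.0761, 0.1921]
tcp_rot: [-68.5, 90.0, -171.4]
wrist_force: [0.1, -0.6, -0.2]
opening: -0.0001
time: 6.32
ee_pos: [0.4938, 0.0761, 0.1913]
tcp_rot: [108.2, 90.0, 5.3]
wrist_force: [-0.4, -0.4, 0.9]
opening: 0.0001
time: 6.58
ee_pos: [0.4938, 0.0761, 0.1904]
tcp_rot: [118.6, 90.0, 15.8]
wrist_force: [0.6, -0.6, 2.2]
opening: -0.0004
time: 6.82
ee_pos: [0.4938, 0.0761, 0.1893]
tcp_rot: [114.8, 90.0, 12.0]
wrist_force: [-0.8, -0.1, 3.2]
opening: -0.0
```

```bash
for i in 1 2; do python3 -m handwheel '[[0,0,0,0.001,0,0,1],[0,0,0,0.001,0,0,1]]'; done
python3 - <<'E'
from h import *
import time
d=bot.camera("scene");o=bot.get_obs();print(o["wrist_force"],o["ee_pos"])
a=d["frame"][150:250,290:400,::-1]
cv2.imwrite("pics/z3.png",cv2.resize(a,None,fx=6,fy=6,interpolation=cv2.INTER_CUBIC))
cx=np.array([-120,-90,-50,0,30,60,85,100,120]);cr=np.array([40,48,56,60,58,52,44,37,47])+3
for L in(4,7,14):
  print(L,[(x,round(max(np.interp(np.linspace(max(x-L,-108),min(x+L,84),60),cx,cr)),1)) for x in range(-98,85,10)])
E
```

```text
time: 7.08
ee_pos: [0.4938, 0.0761, 0.1883]
tcp_rot: [113.5, 90.0, 10.6]
wrist_force: [-0.4, -0.4, 3.1]
opening: -0.0001
time: 7.32
ee_pos: [0.4938, 0.0761, 0.1873]
tcp_rot: [117.9, 90.0, 15.0]
wrist_force: [-0.3, 0.2, 2.6]
opening: 0.0
[-0.08248971  0.4238622   3.80255437] [0.49378934 0.07613862 0.18729643]
4 [(-98, np.float64(49.9)), (-88, np.float64(52.2)), (-78, np.float64(54.2)), (-68, np.float64(56.2)), (-58, np.float64(58.2)), (-48, np.float64(59.5)), (-38, np.float64(60.3)), (-28, np.float64(61.1)), (-18, np.float64(61.9)), (-8, np.float64(62.7)), (2, np.float64(63.0)), (12, np.float64(62.5)), (22, np.float64(61.8)), (32, np.float64(61.1)), (42, np.float64(59.4)), (52, np.float64(57.4)), (62, np.float64(55.4)), (72, np.float64(52.4)), (82, np.float64(49.2))]
7 [(-98, np.float64(50.7)), (-88, np.float64(52.8)), (-78, np.float64(54.8)), (-68, np.float64(56.8)), (-58, np.float64(58.8)), (-48, np.float64(59.7)), (-38, np.float64(60.5)), (-28, np.float64(61.3)), (-18, np.float64(62.1)), (-8, np.float64(62.9)), (2, np.float64(63.0)), (12, np.float64(62.7)), (22, np.float64(62.0)), (32, np.float64(61.3)), (42, np.float64(60.0)), (52, np.float64(58.0)), (62, np.float64(56.0)), (72, np.float64(53.4)), (82, np.float64(50.2))]
14 [(-98, np.float64(52.2)), (-88, np.float64(54.2)), (-78, np.float64(56.2)), (-68, np.float64(58.2)), (-58, np.float64(59.5)), (-48, np.float64(60.3)), (-38, np.float64(61.1)), (-28, np.float64(61.9)), (-18, np.float64(62.7)), (-8, np.float64(63.0)), (2, np.float64(63.0)), (12, np.float64(63.0)), (22, np.float64(62.5)), (32, np.float64(61.8)), (42, np.float64(61.1)), (52, np.float64(59.4)), (62, np.float64(57.4)), (72, np.float64(55.4)), (82, np.float64(52.4))]
```

View pics/z3.png

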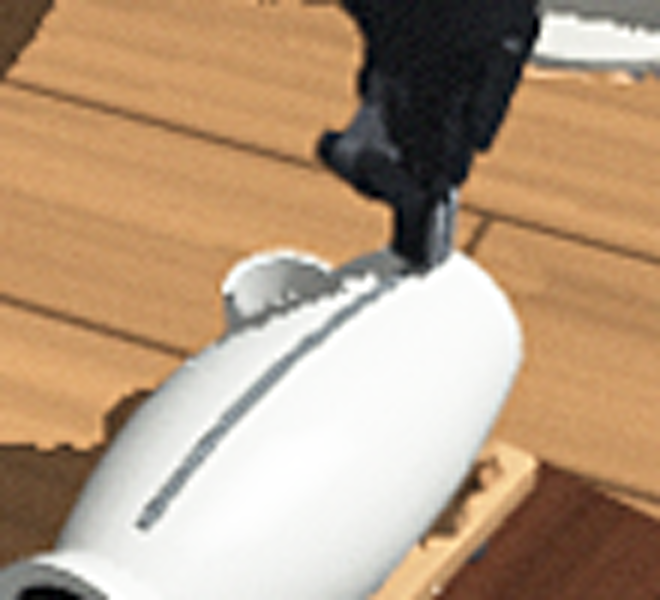

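```bash
python3 -m handwheel '[[0,0,0,-0.0005,0.005,0,1],[0,0,0,-0.0011,0.01,0,1],[0,0,0,-0.0021,0.015,0,1],[0,0,0,-0.0031,0.02,0,1],[0,0,0,-0.0041,0.025,0,1],[0,0,0,-0.0051,0.03,0,1],[0,0,0,-0.0061,0.035,0,1],[0,0,0,-0.007,0.04,0,1],[0,0,0,-0.0075,0.045,0,1],[0,0,0,-0.0079,0.05,0,1]]'
python3 - <<'E'
from h import *
d=bot.camera("scene");o=bot.get_obs();print(o["wrist_force"],o["ee_pos"])
a=d["frame"][150:250,290:400,::-1]
cv2.imwrite("pics/z4.png",cv2.resize(a,None,fx=6,fy=6,interpolation=cv2.INTER_CUBIC))
E
```

```text
time: 8.62
ee_pos: [0.543, 0.0649, 0.1953]
tcp_rot: [95.8, 90.0, -7.1]
wrist_force: [-3.0, 1.1, 4.4]
opening: -0.0
[-2.51417521  1.25807948  3.91594369] [0.54339408 0.06477431 0.19520692]
```

View pics/z4.png

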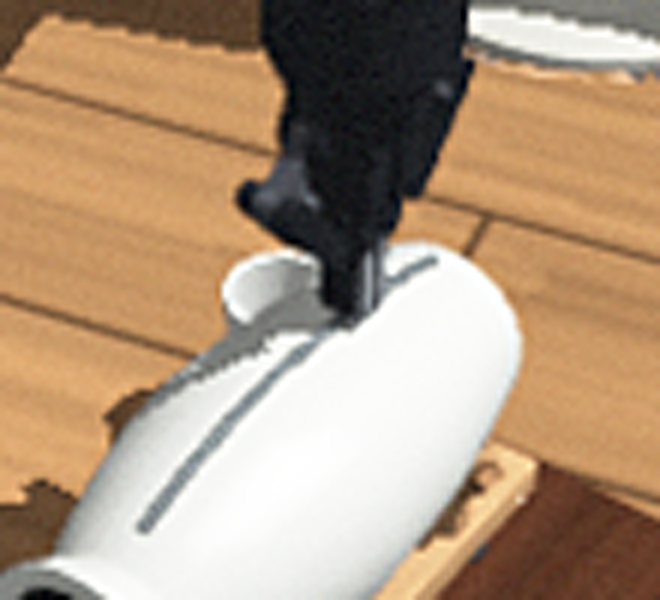

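```bash
python3 -m handwheel '[[0,0,0,-0.0004,0.005,0,1],[0,0,0,-0.0008,0.01,0,1],[0,0,0,-0.0012,0.015,0,1],[0,0,0,-0.0016,0.02,0,1],[0,0,0,-0.002,0.025,0,1],[0,0,0,-0.0024,0.03,0,1],[0,0,0,-0.0028,0.035,0,1],[0,0,0,-0.0032,0.04,0,1],[0,0,0,-0.0032,0.045,0,1],[0,0,0,-0.0032,0.05,0,1],[0,0,0,-0.0031,0.055,0,1],[0,0,0,-0.0028,0.06,0,1],[0,0,0,-0.0025,0.065,0,1],[0,0,0,-0.0021,0.07,0,1],[0,0,0,-0.0018,0.075,0,1],[0,0,0,-0.0014,0.08,0,1],[0,0,0,-0.001,0.085,0,1],[0,0,0,0,0.09,0,1]]'
python3 - <<'E'
from h import *
d=bot.camera("scene");o=bot.get_obs();print(o["wrist_force"],o["ee_pos"])
a=d["frame"][150:250,290:400,::-1]
cv2.imwrite("pics/z5.png",cv2.resize(a,None,fx=6,fy=6,interpolation=cv2.INTER_CUBIC))
E
```

```text
time: 10.92
ee_pos: [0.6307, 0.0448, 0.1952]
tcp_rot: [92.5, 90.0, -10.4]
wrist_force: [-1.5, 1.1, 4.3]
opening: 0.0001
[-0.40688724  1.080448    3.59913054] [0.63111386 0.04469313 0.19484879]
```

View pics/z5.png

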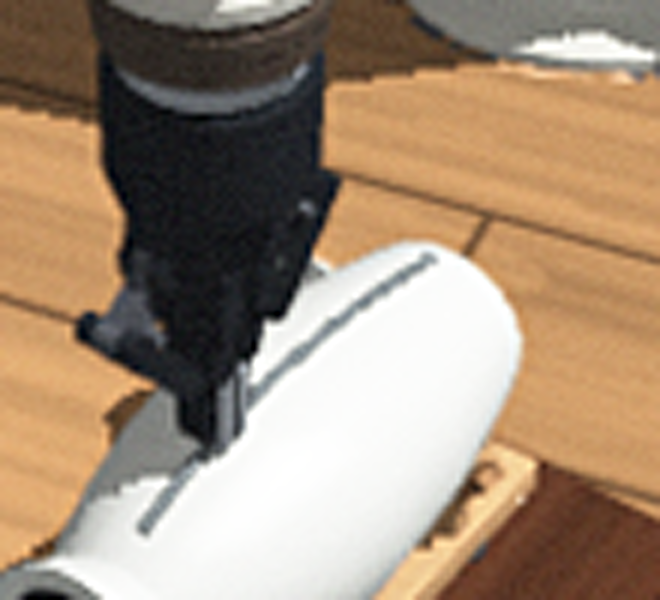

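```bash
python3 -m handwheel '[[0,0,0,0.001,0.005,0,1],[0,0,0,0.002,0.01,0,1],[0,0,0,0.003,0.015,0,1],[0,0,0,0.004,0.02,0,1],[0,0,0,0.0051,0.025,0,1],[0,0,0,0.0067,0.03,0,1],[0,0,0,0.008,0.034,0,1],[0,0,0,0.008,0.034,0,1]]'
python3 - <<'E'
from h import *
d=bot.camera("scene");o=bot.get_obs();print(o["wrist_force"],o["ee_pos"])
a=d["frame"][150:250,290:400,::-1]
cv2.imwrite("pics/z6.png",cv2.resize(a,None,fx=6,fy=6,interpolation=cv2.INTER_CUBIC))
E
```

```text
time: 11.98
ee_pos: [0.664, 0.0372, 0.187]
tcp_rot: [80.1, 90.0, -22.8]
wrist_force: [2.0, -0.8, 4.3]
opening: 0.0002
[ 2.1280003  -0.5867086   4.46116005] [0.66392032 0.0372199  0.18717499]
```

View pics/z6.png

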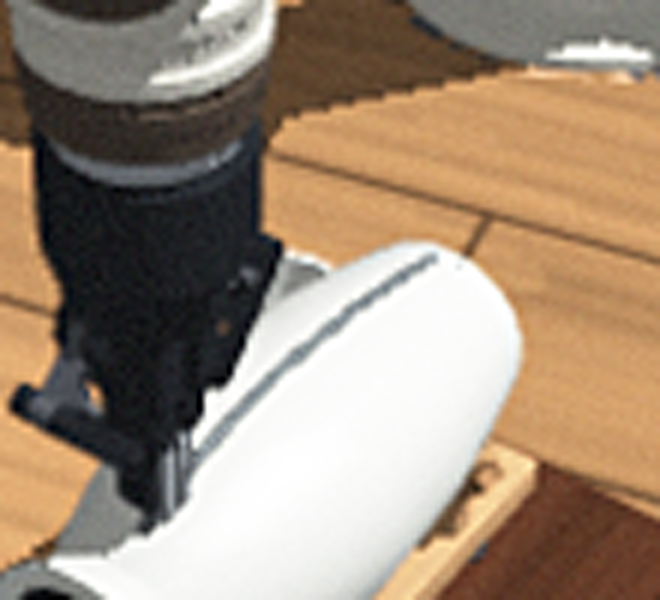

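```bash
python3 -m handwheel '[[0,0,0,-0.004,0,0,1],[0,0,0,-0.01,0,0,1],[0,0,0,-0.02,0,0,1],[0,0,0,-0.035,0,0,1],[0,0,0,-0.055,0,0,1],[0,0,0,-0.075,0,0,1],[0,0,0,-0.09,0,0.01,1],[0,0,0,-0.09,0,0.04,1],[0,0,0,-0.09,0,0.08,1],[0,0,0,-0.09,-0.02,0.12,1],[0,0,0,-0.09,-0.05,0.16,1],[0,0,0,-0.09,-0.08,0.2,1],[0,0,0,-0.09,-0.11,0.24,1],[0,0,0,-0.09,-0.14,0.28,1],[0,0,0,-0.09,-0.16,0.31,1],[0,0,0,-0.09,-0.16,0.31,1],[0,0,0,-0.09,-0.16,0.31,1]]'
python3 - <<'E'
from h import *
o=bot.get_obs();print(o["wrist_force"],o["ee_pos"],o["time"])
for n in("scene","top"):
    d=bot.camera(n);p=cv2.imread(f"pics/{n}0.png");f=np.ascontiguousarray(d["frame"][:,:,::-1])
    y,x=(175,255) if n=="scene" else (130,250)
    sl=np.s_[y:y+115,x:x+150]
    cv2.imwrite(f"pics/e_{n}.png",cv2.resize(np.hstack([p[sl],f[sl]]),(800,307),interpolation=cv2.INTER_CUBIC))
    cv2.imwrite(f"pics/f_{n}.png",f)
    (dx,dy),r=cv2.phaseCorrelate(*[cv2.cvtColor(i[sl],6).astype(np.float32) for i in(p,f)]);print(n,dx,dy,r)
    for nm in["vase","seam_start","seam_end","beaker","stylus","small_vase","brush"]:
        r=bot.tip_of(nm,d);print(nm,px(r[0]["centre"],d).round(1) if r else None)
E
```

```text
time: 14.15
ee_pos: [0.4384, -0.2294, 0.2776]
tcp_rot: [93.0, 90.0, -9.9]
wrist_force: [0.2, 0.8, -0.1]
opening: 0.0
[ 0.20415439  0.8470517  -0.1332694 ] [ 0.4384108  -0.22935375  0.27759263] 14.15
scene 0.014560136643751775 -0.04191690848258389 1.0076963460710313
vase [335.6 229.9]
seam_start [362. 188.]
seam_end [317.  236.2]
beaker None
stylus [359.8 284. ]
small_vase [184.1 229.7]
brush [211.3 196. ]
top 0.011565528835546957 -0.015881142604762033 0.9620043448342217
vase [299.8 174.9]
seam_start [320.8 224.3]
seam_end [296.9 144.4]
beaker [268.5 177.9]
stylus [270.9 178.1]
small_vase [289.1 208.8]
brush [422.7 155.3]
```

View pics/e_scene.png

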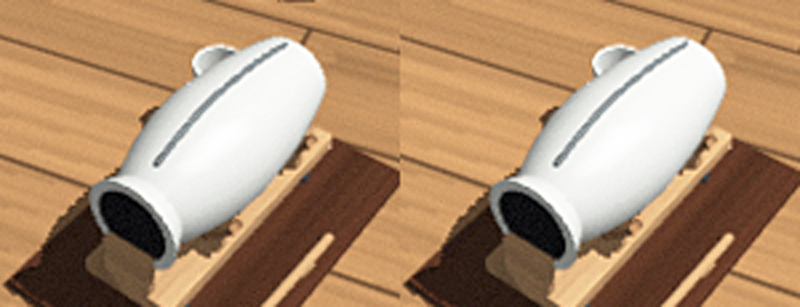

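View pics/f_top.png

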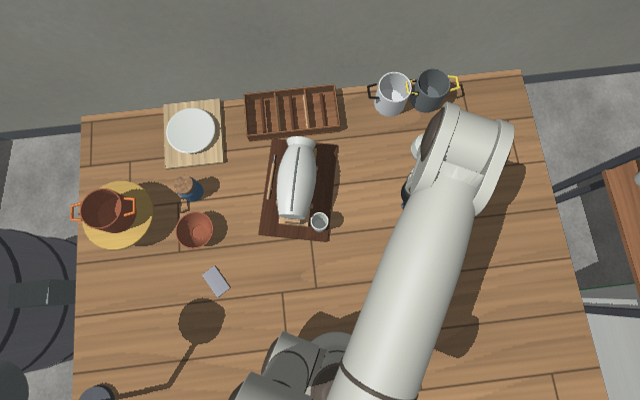

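```bash
python3 -c "
from workcell import bot
print(bot.job_done())"
```

```text
the job is handed in; nothing more can be done
None
```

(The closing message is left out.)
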